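# Feel along the rail for the hidden release notch and pop the display case lid

## Robot

A 7-joint arm with a two-finger parallel gripper is mounted at the origin on the work surface. World frame = base frame: x ahead of the robot, y to its left, z up, the work surface at z = 0. Lengths are in m, angles in degrees, forces in N, time in s.
With the tool pointing down it reaches from about 0.4 to 0.9 m from the base axis. Payload 5.6 kg.
Tool frame: the origin (TCP) lies midway between the tips of the shut fingers; the grasp point (between the pads) lies 19 mm behind it; z points along the fingers, y is the line along which they close (so a half turn about z gives the same grasp; the last joint's range is limited). The gripper opens to 92 mm and grips with 3 to 60 N. Pads are 20 mm wide; open, the fingers measure 128 mm over their backs; the gripper's body (75 mm by 189 mm) begins 69 mm behind the grasp point.
Start: joints at [-76.318, 26.786, -0.665, 91.828, 0.344, 61.387, -3.226], TCP at [0.181, 0.624, 0.215] pointing down, gripper open.
Joint ranges: [-144.91, 144.91], [-17.63, 115.5], [-89.93, 88.59], [15.96, 139.68], [-74.01, 254.01], [8.47, 105.57], [-167.45, 167.45]. Speed limits (degrees/s): [147.25, 147.25, 180, 180, 180, 180, 180].

## Interface

Orientations are given as [roll, pitch, yaw] about the fixed x, y, z axes, in that order (R = Rz(yaw) Ry(pitch) Rx(roll)).
In Python, from workcell import readout, eyes, job gives the robot as it stands.
- The arm moves only by the shell command python3 -m pendant 'ROWS' [FORCE]. ROWS is JSON, a list of rows, each an object with "angular": the turn, a rotation vector about the tool's x, y, z in degrees, a list of three; "translation": the shift along the tool's x, y, z in m, a list of three; "hand": the finger opening in m, from 0 to 0.0919. A call has 1 to 20 rows; each row shifts and turns the commanded pose from where the row before left it, along the tool's axes as they then stand; what a row does not reach is not made up. A row lasts 1/12 s, in which the tool goes at most 41.7 mm and 7.16 degrees, less where a joint would pass 70% of its speed; a pose out of reach is approached as far as the arm can. A call with a gripper value outside its range is refused whole. The fingers move at their own pace and stop on an object; FORCE is the grip in N (left out, the last holds). Time passes only in rows, so rows that do not move let the fingers close. It gives the time, the measured TCP pose, the force, the opening and the grip force at its end, in the units of the state.
- readout.get_obs(): the state, without advancing time (a new reading comes with each control period).
- eyes.snapshot(name): name is "side" or "top" or "wrist"; returns a dict with "img" (384x512x3 uint8, blue, green, red), "depth" (384x512 float32, m along the optical axis (not along the pixel's ray), 0 where there is no reading), "fx", "fy", "cx", "cy" (pixels), "D" ([k1, k2, p1, p2, k3] as OpenCV has them; the pictures are not rectified), "rvec" (rotation vector, rad) and "tvec" (3), from world to camera coordinates, as OpenCV has them. Camera axes: x right, y down, z forward; pixel columns grow to the right and rows downward; lengths in m; the calibration is good to about 2 mm. A picture is of the moment at which its call begins.
- job.sign_off(): hands the job in; it is judged then, once.
The state is a dict: "time_s": time; "qpos": joint angles; "joint_velocities": joint speeds; "effort": joint torques, N m; "tcp_pos": TCP position; "tool_rot": TCP orientation; "force": force on the tool from outside, world axes, zero at the start; "wrist_torque": the same for the moment, N m; "finger_gap": finger opening in m; "grasp_force": force on a finger pad.
Only numpy, scipy, OpenCV 4.12 (cv2) and the standard library are available. Lean on these libraries where they do the work, as an engineer would, in place of code of your own. Each camera call takes 0.05 s, during which the arm holds its last target. There are 200 camera calls.

## Task

Open the model aeroplane's presentation case by its hidden release: set a fingertip lightly on top of the metal rail along the front of the case, at the rail's left end (as the robot sees it), and run it along the rail to the right, touching, until it comes to the notch. Press the key inside the notch fully down, so that the lid pops up by itself, then take the hand clear. Grasp nothing, leave the lid alone, do not push hard on the case, and leave the things standing around it where they are.

Things in the scene. Friction and masses are not known exactly. Their poses are not given: they have to be found in the camera images.
- case: fixed white case for a model aeroplane, 330 wide, front rail along y, clear lid behind. Origin on the table below the rail's middle; x from the rail to the back, y left along the rail (as the robot sees it), z up. White base: x -20 to 220 mm, 32 mm high. Steel rail on it: x -12 to 12, y 157 to -158 mm, top 60 mm above the table. Behind it an empty channel (x 12 to 45 mm, floor 32 high), then the lid
- rail_start (a point): point on the centre line of the rail's flat top, 20 mm in from its left end; the sweep starts here. Axes as the case. The rail has one notch, a gap 52 mm long, open to front, back and above, at a place that differs each time: its centre lies 100 to 180 mm from here towards rail_end. Elsewhere the rail's top is even within 0.5 mm
- rail_end (a point): point on the centre line of the rail's top face, 20 mm in from its right end (-y of the case), 275 mm from rail_start. Axes as the case
- key (a joint): travel of the steel release key (22 mm wide, a bar inside the rail, exposed only in the notch, whose bottom it fills), m: 0 up (its top 10 mm below the rail's top), 0.008 fully down (18 mm below the rail's top). It needs about 6 to 10 N, resists by friction and stays where it is pushed
- lid: clear lid with a thin aluminium edge, 172 mm deep, 322 wide, 5 thick, shut on the tub behind the rail: front edge 45 mm behind the rail's centre line, top 65 mm above the table. Origin on its hinge line, 217 mm behind the rail; z is its upward normal. Driven by the key: shut with the key up, tilted open by 0.2 rad (front edge 34 mm higher) with the key fully down
- low_tin: bystander: red tin, 60 mm across, 65 mm tall, standing off the left front corner of the case; origin at the centre of its underside
- tall_tin: bystander: yellow tin, 72 mm across, 110 mm tall, standing to the right of the case; origin at the centre of its underside
- mug: bystander: blue mug, 76 mm across, 90 mm tall, standing to the left of the case; origin at the centre of its underside
- marker: bystander: black marker pen, about 133 mm long and 13 mm thick, lying in front of the case's rail; origin on its underside, its length along its y axis
- pin_box: bystander: small open cardboard box, 55 x 75 x 22 mm, in front of the rail; origin at the centre of its underside
- wood_fob: bystander: small wooden aeroplane key fob, 70 x 62 x 8 mm, lying off the right front corner of the case; origin at the centre of its underside

How it is judged:
By the outcome, as a careful person would: the job done as asked, in the order asked, and still so for the second after the job is handed in, with the robot touching nothing.
It also fails if it takes over 48 s, if anything falls off the work surface, if the arm or the gripper's body presses on something with over 40 N, if the wrist force passes 120 N, or if a joint passes its speed limit or range.

## Working session

There is one attempt and no reset: what is moved stays moved. The work goes in short steps, Python scripts to look and compute and a shell command to move; the robot and the scene stay as the last step left them, time stands still between calls to the robot, and variables do not carry over. Pictures are saved under pics/ and viewed, at most 10 in all, crops included, and the job is handed in when it is done.

```bash
mkdir -p pics; ls
python3 - <<'E'
from workcell import readout, eyes
import cv2, numpy as np, pickle
o=readout.get_obs(); print(o)
for n in ("top","side"):
    s=eyes.snapshot(n); pickle.dump(s,open(f"{n}.pkl","wb")); cv2.imwrite(f"pics/{n}.png",s["img"])
    R=cv2.Rodrigues(np.array(s["rvec"]))[0]; print(n,-R.T@np.array(s["tvec"]).ravel(), R[2])
E
```

```text
pics
{'time_s': 0.0, 'qpos': array([-76.31742644,  26.83535103,  -0.66401968,  91.87969724,
         0.34330641,  61.38704255,  -3.22595341]), 'joint_velocities': array([ 0.02885637,  0.00550842,  0.01504976, -0.0053463 , -0.07686636,
       -0.06194954, -0.0215555 ]), 'effort': array([ 5.05239541e-05, -5.20572567e+01, -1.20490592e-02, -2.43751556e+01,
       -5.65903564e-02,  1.71712053e-02,  1.59151236e-04]), 'tcp_pos': array([0.18067191, 0.62378581, 0.21365654]), 'tool_rot': array([-1.79900123e+02,  6.97154559e-03,  1.63848927e+02]), 'force': array([-0.46646943, -0.11854478, -0.02476498]), 'wrist_torque': array([ 0.00250961,  0.02007975, -0.02415642]), 'grasp_force': 0.0, 'finger_gap': 0.0920251839227138}
top [0.36975646 0.05292794 1.11904256] [ 0.21063412 -0.02938284 -0.97712329]
side [ 0.13266791 -0.62843993  0.79317389] [ 0.44094069  0.60345842 -0.66438637]
```

View pics/top.png

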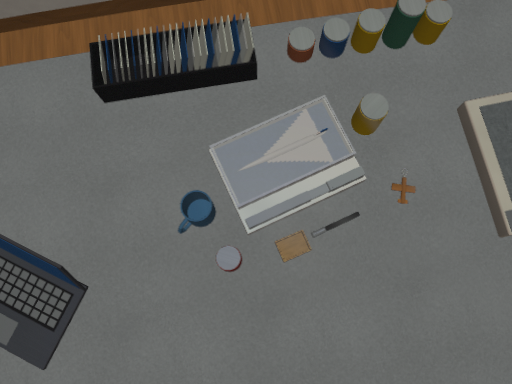

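View pics/side.png

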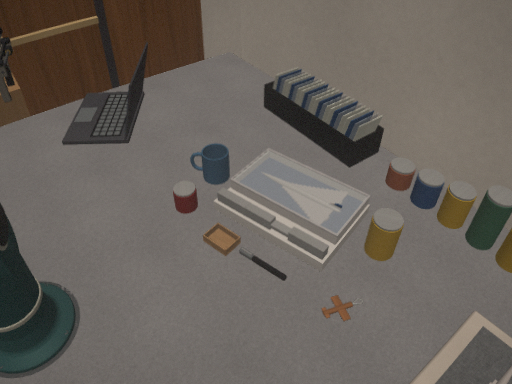

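The top view shows the case at about (288,165). Its rail runs from about (247,222) to (363,178), and the notch looks to be near (327,190). The side view shows a notch near (285,228). I'll enlarge both.

Run:
```python
import cv2, numpy as np, pickle
t=pickle.load(open("top.pkl","rb"))["img"][160:240,230:375]; s=pickle.load(open("side.pkl","rb"))["img"][180:265,205:350]
f=lambda a:cv2.resize(a,None,fx=5,fy=3.5*5/3.5 if 0 else 3.5,interpolation=cv2.INTER_CUBIC)
f=lambda a:cv2.resize(a,(int(a.shape[1]*3.6),int(a.shape[0]*3.6)),interpolation=cv2.INTER_CUBIC)
im=np.vstack([f(t),f(s)]); print(im.shape); cv2.imwrite("pics/crop.png",im)
```

```text
(594, 522, 3)
```

View pics/crop.png

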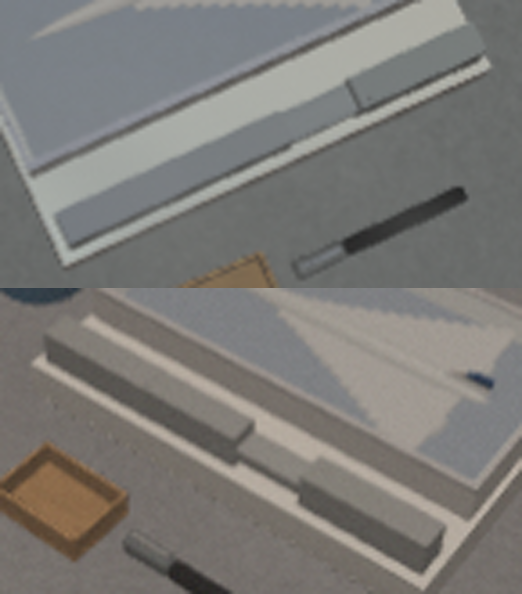

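The crops show the rail top clearly, with the notch at about crop x 280–355 in the top view and 240–310 in the side view. I'll cast the corner points onto z = 0.06.

```bash
cat > h.py <<'E'
import cv2, numpy as np
def cast(s,uv,z):
    K=np.array([[s["fx"],0,s["cx"]],[0,s["fy"],s["cy"]],[0,0,1]]); R=cv2.Rodrigues(np.array(s["rvec"]))[0]
    C=-R.T@np.array(s["tvec"]).ravel()
    n=cv2.undistortPoints(np.array(uv,float).reshape(-1,1,2),K,np.array(s["D"],float)).reshape(-1,2)
    d=np.c_[n,np.ones(len(n))]@R
    return C+d*((z-C[2])/d[:,2])[:,None]
E
python3 - <<'E'
from h import *; import pickle
P=dict(top=((230,160),0,[(72,245),(55,213),(470,25),(487,55),(277,115),(290,145),(348,82),(360,108)]),
 side=((205,180),288,[(45,345),(62,318),(443,525),(428,542),(252,425),(235,445),(320,460),(300,478)]))
for n,(o,dy,p) in P.items():
    s=pickle.load(open(n+".pkl","rb")); p=np.array(p,float); p[:,1]-=dy
    uv=(p+.5)/3.6-.5+np.array(o); W=cast(s,uv,.06)[:,:2]
    L=W[:2].mean(0);Rr=W[2:4].mean(0); u=(Rr-L)/np.linalg.norm(Rr-L)
    print(n,L,Rr,np.linalg.norm(Rr-L),"yaw",np.degrees(np.arctan2(-u[1],-u[0]))-90, "notch s",(W[4:]-L)@u)
    print(W.round(3).tolist(), [round(float(s["depth"][int(y),int(x)]),3) for x,y in uv])
# depth on top picture: fit rail
E
```

```text
top [0.53696449 0.05679084] [ 0.62014841 -0.24315251] 0.31126448100272786 yaw 15.50040166418529 notch s [0.16299402 0.1618602  0.21685119 0.21612593]
[[0.525, 0.053], [0.548, 0.061], [0.631, -0.24], [0.609, -0.247], [0.591, -0.097], [0.569, -0.102], [0.605, -0.149], [0.586, -0.154]] [1.067, 1.105, 1.097, 1.091, 1.087, 1.082, 1.091, 1.092]
side [0.53154228 0.05060819] [ 0.62316398 -0.24408123] 0.308603937325103 yaw 17.270958703142128 notch s [0.16426881 0.16544854 0.21747162 0.21544654]
[[0.519, 0.042], [0.544, 0.059], [0.632, -0.242], [0.615, -0.246], [0.589, -0.104], [0.568, -0.111], [0.605, -0.154], [0.584, -0.159]] [1.159, 1.174, 0.94, 0.933, 1.005, 1.0, 0.982, 0.987]
```

Run:
```python
from h import *; import pickle
s=pickle.load(open("top.pkl","rb")); d=s["depth"]
K=np.array([[s["fx"],0,s["cx"]],[0,s["fy"],s["cy"]],[0,0,1.]]); R=cv2.Rodrigues(np.array(s["rvec"]))[0]
v,u=np.mgrid[:384,:512]; n=cv2.undistortPoints(np.c_[u.ravel(),v.ravel()].astype(float).reshape(-1,1,2),K,np.array(s["D"],float)).reshape(-1,2)
dd=d.ravel(); P=(np.c_[n,np.ones(len(n))]*dd[:,None]-np.array(s["tvec"]).ravel())@R; P=P[dd>0]
print("table z",np.median(P[:,2]))
for y in np.arange(.8,-.1,-.1):
    print(round(y,1),[round(float(P[m,2].max()),2) if (m:=(abs(P[:,0]-x)<.05)&(abs(P[:,1]-y)<.05)).any() else None for x in np.arange(0,.9,.1)])
# rail points
A=np.array([.535,.055]);B=np.array([.622,-.2445]);t=(B-A)/np.linalg.norm(B-A);nn=np.array([-t[1],t[0]])
a=(P[:,:2]-A)@t; b=(P[:,:2]-A)@nn
m=(abs(b)<.022)&(a>-.01)&(a<.325)&(P[:,2]>.053)&(P[:,2]<.068); 
for lo in np.arange(-.01,.32,.02):
    k=m&(a>=lo)&(a<lo+.02); print(round(lo,2),k.sum(),[] if k.sum()<3 else (b[k].min().round(4),b[k].max().round(4),b[k].mean().round(4),P[k,2].mean().round(4)))
print("a range",a[m].min(),a[m].max())
start=np.array([.540,.036])
yw=np.radians(106.4);X=np.array([np.cos(yw),np.sin(yw)]);Y=np.array([np.sin(yw),-np.cos(yw)]);D=start-[.1807,.6238];print("in turned tool",D@X,D@Y)
```

```text
table z 0.00023710074579909584
0.8 [None, None, None, None, None, None, None, None, None]
0.7 [None, None, 0.0, 0.02, 0.02, 0.02, 0.06, 0.01, 0.01]
0.6 [None, None, 0.0, 0.02, 0.02, 0.2, 0.21, 0.01, 0.01]
0.5 [None, None, 0.0, 0.02, 0.04, 0.21, 0.21, 0.01, 0.01]
0.4 [None, None, 0.01, 0.01, 0.01, 0.21, 0.01, 0.01, 0.01]
0.3 [None, None, 0.01, 0.01, 0.01, 0.01, 0.01, 0.01, 0.01]
0.2 [None, None, 0.01, 0.01, 0.01, 0.07, 0.09, 0.01, 0.01]
0.1 [None, None, 0.01, 0.01, 0.07, 0.07, 0.09, 0.07, 0.07]
0.0 [None, 0.0, 0.01, 0.01, 0.03, 0.06, 0.07, 0.07, 0.07]
-0.01 59 (np.float64(-0.0091), np.float64(0.0154), np.float64(0.0029), np.float64(0.0595))
0.01 85 (np.float64(-0.0089), np.float64(0.015), np.float64(0.0025), np.float64(0.0592))
0.03 86 (np.float64(-0.0094), np.float64(0.0153), np.float64(0.0026), np.float64(0.0596))
0.05 82 (np.float64(-0.0093), np.float64(0.0153), np.float64(0.0026), np.float64(0.0596))
0.07 87 (np.float64(-0.0094), np.float64(0.0151), np.float64(0.0023), np.float64(0.0595))
0.09 79 (np.float64(-0.0093), np.float64(0.0144), np.float64(0.0025), np.float64(0.0592))
0.1
[... 387 characters left out ...]
float64(0.0054), np.float64(0.0002), np.float64(0.0543))
0.21 64 (np.float64(-0.011), np.float64(0.0136), np.float64(0.0011), np.float64(0.0594))
0.23 83 (np.float64(-0.0104), np.float64(0.0134), np.float64(0.0015), np.float64(0.0595))
0.25 78 (np.float64(-0.0106), np.float64(0.0131), np.float64(0.0009), np.float64(0.0599))
0.27 80 (np.float64(-0.0109), np.float64(0.0136), np.float64(0.0012), np.float64(0.0597))
0.29 82 (np.float64(-0.0111), np.float64(0.0134), np.float64(0.0007), np.float64(0.0594))
0.31 6 (np.float64(-0.0077), np.float64(0.0093), np.float64(-0.0005), np.float64(0.0582))
a range -0.0037003814337132237 0.31252280829226214
in turned tool -0.6653300396782914 0.1787212027199999
```

```bash
python3 -m pendant '[{"angular":[0,0,6.45],"translation":[0,0,-0.02],"hand":0},{"angular":[0,0,6.45],"translation":[0,0,-0.02],"hand":0},{"angular":[0,0,6.45],"translation":[0,0,-0.02],"hand":0},{"angular":[0,0,6.45],"translation":[0,0,-0.02],"hand":0},{"angular":[0,0,6.45],"translation":[0,0,0],"hand":0},{"angular":[0,0,6.45],"translation":[0,0,0],"hand":0},{"angular":[0,0,6.45],"translation":[0,0,0],"hand":0},{"angular":[0,0,6.45],"translation":[0,0,0],"hand":0},{"angular":[0,0,6.45],"translation":[0,0,0],"hand":0},{"angular":[0,0,0],"translation":[0,0,0],"hand":0}]'
python3 -m pendant '[{"angular":[0,0,0],"translation":[-0.033,0.0094,0],"hand":0},{"angular":[0,0,0],"translation":[-0.033,0.0094,0],"hand":0},{"angular":[0,0,0],"translation":[-0.033,0.0094,0],"hand":0},{"angular":[0,0,0],"translation":[-0.033,0.0094,0],"hand":0},{"angular":[0,0,0],"translation":[-0.033,0.0094,0],"hand":0},{"angular":[0,0,0],"translation":[-0.033,0.0094,0],"hand":0},{"angular":[0,0,0],"translation":[-0.033,0.0094,0],"hand":0},{"angular":[0,0,0],"translation":[-0.033,0.0094,0],"hand":0},{"angular":[0,0,0],"translation":[-0.033,0.0094,0],"hand":0},{"angular":[0,0,0],"translation":[-0.033,0.0094,0],"hand":0},{"angular":[0,0,0],"translation":[-0.033,0.0094,0],"hand":0},{"angular":[0,0,0],"translation":[-0.033,0.0094,0],"hand":0},{"angular":[0,0,0],"translation":[-0.033,0.0094,0],"hand":0},{"angular":[0,0,0],"translation":[-0.033,0.0094,0],"hand":0},{"angular":[0,0,0],"translation":[-0.033,0.0094,0],"hand":0},{"angular":[0,0,0],"translation":[-0.033,0.0094,0],"hand":0},{"angular":[0,0,0],"translation":[-0.033,0.0094,0],"hand":0},{"angular":[0,0,0],"translation":[-0.033,0.0094,0],"hand":0},{"angular":[0,0,0],"translation":[-0.033,0.0094,0],"hand":0},{"angular":[0,0,0],"translation":[-0.033,0.0094,0],"hand":0}]'
cat > st.py <<'E'
from workcell import readout; import numpy as np
o=readout.get_obs(); p=np.array(o["tcp_pos"]); S=np.array([.5421,.0401]); y=np.radians(15.8); cx=np.array([np.cos(y),np.sin(y)]); cy=np.array([-np.sin(y),np.cos(y)])
d=p[:2]-S; print("t",round(o["time_s"],2),"case x,y off start mm",(1e3*d@cx).round(1),(1e3*d@cy).round(1),"z",(p[2]*1e3).round(2),"rot",np.round(o["tool_rot"],2),"F",np.round(o["force"],2),"gap",round(o["finger_gap"],4))
E
python3 st.py
```

```text
time_s: 0.93
tcp_pos: [0.1807, 0.6241, 0.294]
tool_rot: [-180.0, 0.1, 105.6]
force: [1.1, 0.1, -1.2]
finger_gap: 0.027
grasp_force: 0.0
time_s: 2.6
tcp_pos: [0.5419, 0.039, 0.2946]
tool_rot: [180.0, -0.0, 106.0]
force: [0.2, 0.9, 0.8]
finger_gap: 0.0005
grasp_force: 0.0
t 2.6 case x,y off start mm -0.5 -1.0 z 294.59 rot [ 1.8000e+02 -1.0000e-02  1.0602e+02] F [0.22 0.91 0.78] gap 0.0005
```

```bash
python3 -m pendant '[{"angular":[0,0,0],"translation":[0,0,0.027],"hand":0},{"angular":[0,0,0],"translation":[0,0,0.027],"hand":0},{"angular":[0,0,0],"translation":[0,0,0.027],"hand":0},{"angular":[0,0,0],"translation":[0,0,0.027],"hand":0},{"angular":[0,0,0],"translation":[0,0,0.027],"hand":0},{"angular":[0,0,0],"translation":[0,0,0.027],"hand":0},{"angular":[0,0,0],"translation":[0,0,0.027],"hand":0},{"angular":[0,0,0],"translation":[0,0,0.027],"hand":0},{"angular":[0,0,0],"translation":[0,0,0.01],"hand":0},{"angular":[0,0,0],"translation":[0,0,0],"hand":0},{"angular":[0,0,0],"translation":[0,0,0],"hand":0},{"angular":[0,0,0],"translation":[0,0,0],"hand":0}]'
python3 st.py
python3 - <<'E'
from workcell import eyes; import cv2
s=eyes.snapshot("side"); cv2.imwrite("pics/s2.png",cv2.resize(s["img"][120:290,130:400],None,fx=2.9,fy=2.9,interpolation=cv2.INTER_CUBIC))
E
```

```text
time_s: 3.6
tcp_pos: [0.5426, 0.0404, 0.07]
tool_rot: [179.9, 0.0, 105.8]
force: [-0.8, 0.1, 0.5]
finger_gap: 0.0005
grasp_force: 0.0
t 3.6 case x,y off start mm 0.6 0.2 z 70.02 rot [1.7986e+02 1.0000e-02 1.0584e+02] F [-0.76  0.12  0.45] gap 0.0005
```

View pics/s2.png

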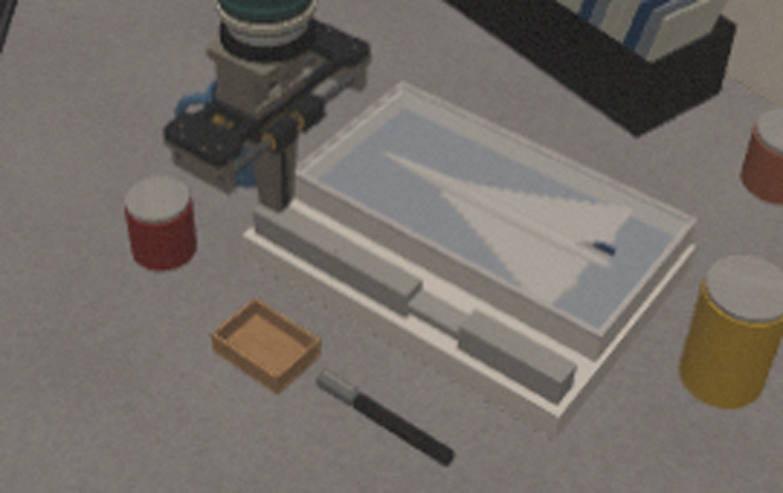

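The shut fingers hang over the rail's left end, at (280,205) in the crop, and everything else is untouched. Next I'll go down gently.

```bash
python3 -m pendant '[{"angular":[0,0,0],"translation":[0,0,0.004],"hand":0},{"angular":[0,0,0],"translation":[0,0,0.003],"hand":0},{"angular":[0,0,0],"translation":[0,0,0.001],"hand":0},{"angular":[0,0,0],"translation":[0,0,0],"hand":0}]' >/dev/null; python3 st.py
python3 -m pendant '[{"angular":[0,0,0],"translation":[0,0,0.001],"hand":0},{"angular":[0,0,0],"translation":[0,0,0],"hand":0}]' >/dev/null; python3 st.py
python3 -m pendant '[{"angular":[0,0,0],"translation":[0,0,0.0005],"hand":0},{"angular":[0,0,0],"translation":[0,0,0],"hand":0}]'>/dev/null; python3 st.py
```

```text
t 3.98 case x,y off start mm -0.6 0.7 z 60.56 rot [-1.8000e+02 -1.0000e-02  1.0582e+02] F [ 0.49 -0.58  0.68] gap 0.0011
t 4.15 case x,y off start mm -0.5 0.7 z 60.43 rot [-1.800e+02 -5.000e-02  1.058e+02] F [-1.8   0.38  8.22] gap 0.0006
t 4.32 case x,y off start mm -0.5 0.6 z 60.44 rot [ 1.7999e+02 -7.0000e-02  1.0580e+02] F [-3.98 -0.32 13.58] gap 0.0002
```

```bash
python3 -m pendant '[{"angular":[0,0,0],"translation":[0,0,-0.0008],"hand":0},{"angular":[0,0,0],"translation":[0,0,0],"hand":0}]' >/dev/null; python3 st.py
python3 -m pendant '[{"angular":[0,0,0],"translation":[-0.004,0,0],"hand":0},{"angular":[0,0,0],"translation":[-0.004,0,0],"hand":0},{"angular":[0,0,0],"translation":[-0.004,0,0],"hand":0},{"angular":[0,0,0],"translation":[-0.004,0,0],"hand":0},{"angular":[0,0,0],"translation":[-0.004,0,0],"hand":0}]' >/dev/null; python3 st.py
```

```text
t 4.48 case x,y off start mm -0.3 0.5 z 60.43 rot [ 1.7995e+02 -1.0000e-02  1.0580e+02] F [-1.25  1.11  5.95] gap 0.0002
t 4.9 case x,y off start mm 0.4 -17.5 z 60.44 rot [ 1.7994e+02 -1.5000e-01  1.0588e+02] F [-1.12  4.37  6.22] gap 0.0004
```

```bash
python3 -m pendant '[{"angular":[0,0,0],"translation":[-0.004,0,0],"hand":0},{"angular":[0,0,0],"translation":[-0.004,0,0],"hand":0},{"angular":[0,0,0],"translation":[-0.004,0,0],"hand":0},{"angular":[0,0,0],"translation":[-0.004,0,0],"hand":0},{"angular":[0,0,0],"translation":[-0.004,0,0],"hand":0},{"angular":[0,0,0],"translation":[-0.004,0,0],"hand":0},{"angular":[0,0,0],"translation":[-0.004,0,0],"hand":0}]' >/dev/null; python3 st.py
```

```text
t 5.48 case x,y off start mm 0.5 -45.4 z 60.46 rot [ 1.7994e+02 -1.6000e-01  1.0589e+02] F [-1.69  3.65  6.99] gap 0.0003
```

```bash
python3 -m pendant '[{"angular":[0,0,0],"translation":[-0.004,0,0],"hand":0},{"angular":[0,0,0],"translation":[-0.004,0,0],"hand":0},{"angular":[0,0,0],"translation":[-0.004,0,0],"hand":0},{"angular":[0,0,0],"translation":[-0.004,0,0],"hand":0},{"angular":[0,0,0],"translation":[-0.004,0,0],"hand":0},{"angular":[0,0,0],"translation":[-0.004,0,0],"hand":0},{"angular":[0,0,0],"translation":[-0.004,0,0],"hand":0}]' >/dev/null; python3 st.py
```

```text
t 6.07 case x,y off start mm 0.4 -73.5 z 60.41 rot [ 1.7995e+02 -1.6000e-01  1.0588e+02] F [-1.43  4.33  6.29] gap 0.0004
```

```bash
python3 -m pendant '[{"angular":[0,0,0],"translation":[-0.004,0,0],"hand":0},{"angular":[0,0,0],"translation":[-0.004,0,0],"hand":0},{"angular":[0,0,0],"translation":[-0.004,0,0],"hand":0},{"angular":[0,0,0],"translation":[-0.004,0,0],"hand":0},{"angular":[0,0,0],"translation":[-0.004,0,0],"hand":0},{"angular":[0,0,0],"translation":[-0.004,0,0],"hand":0},{"angular":[0,0,0],"translation":[-0.004,0,0],"hand":0}]' >/dev/null; python3 st.py
```

```text
t 6.65 case x,y off start mm -0.1 -102.5 z 60.17 rot [ 1.7998e+02 -1.0000e-01  1.0584e+02] F [-2.54  4.39  6.11] gap 0.0005
```

```bash
python3 -m pendant '[{"angular":[0,0,0],"translation":[-0.004,0,0],"hand":0},{"angular":[0,0,0],"translation":[-0.004,0,0],"hand":0},{"angular":[0,0,0],"translation":[-0.004,0,0],"hand":0},{"angular":[0,0,0],"translation":[-0.004,0,0],"hand":0},{"angular":[0,0,0],"translation":[-0.004,0,0],"hand":0},{"angular":[0,0,0],"translation":[-0.004,0,0],"hand":0},{"angular":[0,0,0],"translation":[-0.004,0,0],"hand":0}]' >/dev/null; python3 st.py
python3 -m pendant '[{"angular":[0,0,0],"translation":[-0.004,0,0],"hand":0},{"angular":[0,0,0],"translation":[-0.004,0,0],"hand":0},{"angular":[0,0,0],"translation":[-0.004,0,0],"hand":0}]' >/dev/null; python3 st.py
python3 -m pendant '[{"angular":[0,0,0],"translation":[-0.004,0,0],"hand":0}]' >/dev/null; python3 st.py
python3 -m pendant '[{"angular":[0,0,0],"translation":[-0.004,0,0],"hand":0}]' >/dev/null; python3 st.py
python3 -m pendant '[{"angular":[0,0,0],"translation":[-0.004,0,0],"hand":0}]' >/dev/null; python3 st.py
python3 -m pendant '[{"angular":[0,0,0],"translation":[-0.004,0,0],"hand":0}]' >/dev/null; python3 st.py
```

```text
t 7.23 case x,y off start mm -0.1 -130.4 z 60.15 rot [ 1.7998e+02 -1.1000e-01  1.0585e+02] F [-2.39  5.04  6.44] gap 0.0003
t 7.48 case x,y off start mm -0.1 -142.4 z 60.16 rot [ 1.7998e+02 -1.1000e-01  1.0585e+02] F [-1.83  4.39  5.87] gap 0.0005
t 7.57 case x,y off start mm -0.1 -146.3 z 60.11 rot [ 1.7999e+02 -1.2000e-01  1.0585e+02] F [-0.93  4.19  5.92] gap 0.0004
t 7.65 case x,y off start mm -0.1 -150.4 z 60.12 rot [ 1.7998e+02 -1.1000e-01  1.0584e+02] F [-0.93  3.75  6.23] gap 0.0006
t 7.73 case x,y off start mm -0.2 -154.5 z 60.08 rot [ 1.7999e+02 -1.0000e-01  1.0584e+02] F [-0.81  3.4   4.89] gap -0.0
t 7.82 case x,y off start mm -0.3 -159.1 z 59.92 rot [ 1.7999e+02 -4.0000e-02  1.0583e+02] F [0.74 0.23 1.47] gap 0.0009
```

The force dropped at about 157 mm, which is the notch edge and agrees with the images. I'll move to the notch centre (about 173 mm) and press.

```bash
python3 -m pendant '[{"angular":[0,0,0],"translation":[-0.005,0,0],"hand":0},{"angular":[0,0,0],"translation":[-0.005,0,0],"hand":0},{"angular":[0,0,0],"translation":[-0.004,0,0],"hand":0},{"angular":[0,0,0],"translation":[0,0,0],"hand":0}]' >/dev/null; python3 st.py
python3 -m pendant '[{"angular":[0,0,0],"translation":[0,0,0.003],"hand":0},{"angular":[0,0,0],"translation":[0,0,0.003],"hand":0},{"angular":[0,0,0],"translation":[0,0,0.002],"hand":0},{"angular":[0,0,0],"translation":[0,0,0],"hand":0}]' >/dev/null; python3 st.py
python3 -m pendant '[{"angular":[0,0,0],"translation":[0,0,0.001],"hand":0},{"angular":[0,0,0],"translation":[0,0,0.001],"hand":0},{"angular":[0,0,0],"translation":[0,0,0.001],"hand":0},{"angular":[0,0,0],"translation":[0,0,0.001],"hand":0}]' >/dev/null; python3 st.py
```

```text
t 8.15 case x,y off start mm -1.2 -175.2 z 59.7 rot [-1.7998e+02  7.0000e-02  1.0569e+02] F [-0.52  0.02  0.23] gap 0.0003
t 8.48 case x,y off start mm -0.9 -172.9 z 51.14 rot [-1.7994e+02 -3.0000e-02  1.0583e+02] F [ 0.23  0.66 -0.06] gap 0.0005
t 8.82 case x,y off start mm -0.5 -173.3 z 48.75 rot [ 1.7998e+02 -4.0000e-02  1.0581e+02] F [-2.85  0.67  8.59] gap 0.0007
```

```bash
python3 -m pendant '[{"angular":[0,0,0],"translation":[0,0,0.001],"hand":0},{"angular":[0,0,0],"translation":[0,0,0.001],"hand":0},{"angular":[0,0,0],"translation":[0,0,0.001],"hand":0},{"angular":[0,0,0],"translation":[0,0,0.001],"hand":0}]' >/dev/null; python3 st.py
python3 -m pendant '[{"angular":[0,0,0],"translation":[0,0,0.001],"hand":0},{"angular":[0,0,0],"translation":[0,0,0.001],"hand":0},{"angular":[0,0,0],"translation":[0,0,0],"hand":0}]' >/dev/null; python3 st.py
python3 -m pendant '[{"angular":[0,0,0],"translation":[0,0,0.001],"hand":0},{"angular":[0,0,0],"translation":[0,0,0],"hand":0}]' >/dev/null; python3 st.py
```

```text
t 9.15 case x,y off start mm -0.5 -173.3 z 44.85 rot [ 1.7997e+02 -4.0000e-02  1.0580e+02] F [-1.83 -0.15  8.31] gap 0.0002
t 9.4 case x,y off start mm -0.5 -173.3 z 42.7 rot [ 1.7998e+02 -3.0000e-02  1.0581e+02] F [-2.44  0.32  6.32] gap 0.0005
t 9.57 case x,y off start mm -0.4 -173.3 z 42.33 rot [ 1.7997e+02 -5.0000e-02  1.0581e+02] F [-4.66  0.92 11.45] gap 0.0007
```

Near the stop (42.3). I'll press a little more to confirm it bottoms out.

```bash
python3 -m pendant '[{"angular":[0,0,0],"translation":[0,0,0.0007],"hand":0},{"angular":[0,0,0],"translation":[0,0,0],"hand":0}]' >/dev/null; python3 st.py
python3 - <<'E'
from workcell import eyes; import cv2
s=eyes.snapshot("side"); cv2.imwrite("pics/s3.png",cv2.resize(s["img"][120:290,130:400],None,fx=2.9,fy=2.9,interpolation=cv2.INTER_CUBIC))
E
```

```text
t 9.73 case x,y off start mm -0.4 -173.4 z 42.28 rot [ 1.7996e+02 -7.0000e-02  1.0580e+02] F [-5.68  2.03 16.61] gap 0.0002
```

View pics/s3.png

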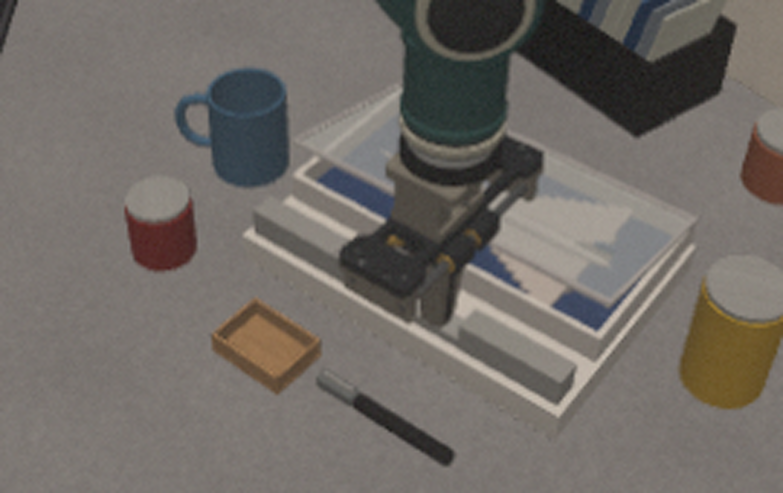

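The lid is up, with its front edge running from (300,140) to (610,300), and the key is bottomed: the force rises with no further travel. I'll lift straight up.

```bash
python3 -m pendant '[{"angular":[0,0,0],"translation":[0,0,-0.003],"hand":0},{"angular":[0,0,0],"translation":[0,0,-0.006],"hand":0},{"angular":[0,0,0],"translation":[0,0,-0.015],"hand":0},{"angular":[0,0,0],"translation":[0,0,-0.025],"hand":0},{"angular":[0,0,0],"translation":[0,0,-0.025],"hand":0},{"angular":[0,0,0],"translation":[0,0,-0.025],"hand":0},{"angular":[0,0,0],"translation":[0,0,-0.025],"hand":0},{"angular":[0,0,0],"translation":[0,0,-0.025],"hand":0},{"angular":[0,0,0],"translation":[0,0,-0.025],"hand":0},{"angular":[0,0,0],"translation":[0,0,-0.015],"hand":0},{"angular":[0,0,0],"translation":[0,0,0],"hand":0},{"angular":[0,0,0],"translation":[0,0,0],"hand":0},{"angular":[0,0,0],"translation":[0,0,0],"hand":0},{"angular":[0,0,0],"translation":[0,0,0],"hand":0}]' >/dev/null; python3 st.py
python3 - <<'E'
from workcell import eyes; import cv2
s=eyes.snapshot("side"); cv2.imwrite("pics/s4.png",cv2.resize(s["img"][120:330,130:400],None,fx=2.8,fy=2.8,interpolation=cv2.INTER_CUBIC))
E
```

```text
t 10.95 case x,y off start mm -1.3 -172.9 z 227.68 rot [-1.7986e+02 -5.0000e-02  1.0580e+02] F [0.02 0.66 0.58] gap 0.0003
```

View pics/s4.png

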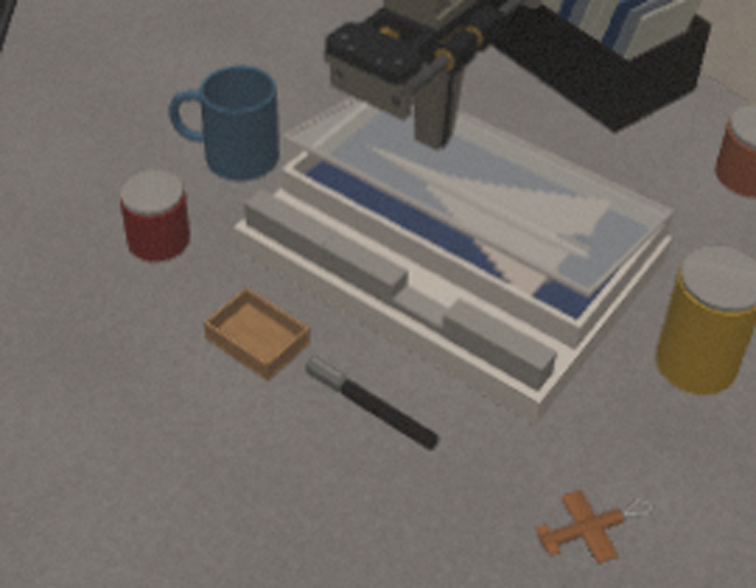

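The lid stays open, the key is down in the notch at (430,300), the hand is clear above, and the bystanders haven't moved.

```bash
python3 -c "
from workcell import job; print(job.sign_off())"
```

```text
the job is handed in; nothing more can be done
None
```

I ran the fingertip along the rail with about 6 N of contact (briefly 14 N at touchdown), found the notch by touch and pressed the key to its stop; the lid popped open and stayed open, the hand is clear, nothing else moved, and the job was handed in at about 11 s.

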